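Set a fingerboard blank against the length stop

TASK

Get the sawing board ready for the next cut: push the short offcut sideways off the right-hand end of the board onto the bench, and push the long fingerboard blank back against the fence and along to the left against the stop block, so that its whole long edge lies against the fence and its left end touches the stop. Only push the two pieces with the fingers; never lift either of them, and leave the saw, the plane and the bottle where they are.

Things in the scene. Friction and masses are not known exactly. Their poses are not given: they have to be found in the camera images.
- board: Sawing board: plywood base 260 (x) x 440 (y) x 18 mm thick, fixed to the bench, turned up to 0.25 rad. Origin: centre of its underside, on the bench; x towards the fence (away from the robot), y along the fence to the left, z up. Top at z = 18 mm, right-hand end at y = -220, near edge at x = -130. An iron holdfast 90 mm high stands at its left end, x -46 to -14, y 180 to 280.
- fence_face (a point): The fence: a fixed light wooden bar along the board's whole far edge, 26 mm high above the board, 32 mm thick. This point is at the foot of its flat front face, in the middle of its length, on the board's top: x = 98, y = 0, z = 18 mm from the board's origin; axes as the board's, so the face looks along -x. It has a 2 mm saw kerf at y = -120 mm.
- blank: The long fingerboard blank: a dark ebony strip 290 mm long (y) x 46 mm wide (x) x 11 mm thick, its top edges stepped in by 5 mm above 9 mm height; 0.12 to 0.2 kg, loose, lying flat on the board in front of the fence, turned up to 0.15 rad against it. Origin: centre of its underside; y along its length to the left, x towards the fence, z up.
- blank_left_corner (a point): On the blank: the left end of its long edge that faces the fence (23 mm in x, 145 mm in y from the blank's origin), 4 mm above its underside; axes as the blank's.
- blank_right_corner (a point): On the blank: the right end of its long edge that faces the fence (23 mm in x, -145 mm in y from the blank's origin), 4 mm above its underside; axes as the blank's.
- offcut: The short offcut: a piece of the same dark strip, 46 (x) x 35 (y) x 11 mm, 15 to 30 g, loose, lying flat on the right-hand part of the board close to the fence, where the blank's right end has to go. Origin: centre of its underside; z up.
- stop_face (a point): The length stop: a fixed light wooden block 30 x 30 mm, 30 mm high, on the board against the fence, left part. The point: middle of its flat right-hand face (15 mm before the fence, 5 mm above the board), which the blank's left end must touch; axes as the board's, the face looks along -y. Its C-clamp reaches over the fence and sticks out 65 mm before the block, 40 mm high, within the block's width.
- saw: A back saw lying on the bench beyond the fence: 350 mm long, 90 mm wide, 20 mm high; loose, to be left alone. Origin under the root of the blade.
- plane: A steel and brass block plane on the bench to the left: 160 x 50 x 50 mm; loose, to be left alone. Origin under its centre.
- bottle: A purple drinking bottle standing on the bench to the left: 72 mm diameter, 245 mm high; loose, to be left alone. Origin under its centre.
Not all that is in view belongs to the job. Of the things like the offcut, leave any that is red; of the rest the smaller one is meant.

How it is judged (in metres and radians):
At the end, for the whole second after the job is handed in: The blank lies flat on the board, at rest, both ends of its long edge within 2.5 mm of the fence and its left end within 3 mm of the stop's face; the offcut lies at rest off the board's right-hand end, down on the bench (x of each of blank_left_corner, blank_right_corner in the frame of fence_face above -0.0025 m and y of blank_left_corner in the frame of stop_face between -0.003 and 0.003 m and z of blank in the frame of board below 0.021 m and angle between blank's own z axis and vertical below 0.03 rad and y of offcut in the frame of board below -0.22 m and height (world z) of offcut below 0.03 m and linear speed of each of blank, offcut below 0.01 m/s); the robot touches nothing.
It fails at once if the blank is lifted (more than 8 mm off the board) or tipped by more than 0.1 rad (z of blank in the frame of board above 0.026 m or angle between blank's own z axis and vertical above 0.1 rad).
It fails at once if the offcut is lifted (its origin more than 25 mm above the board) (height (world z) of offcut above 0.043 m).
It fails at once if the saw is moved by more than 20 mm (distance of saw from where it was at the start of the episode above 0.02 m).
It fails at once if the plane is moved by more than 20 mm (distance of plane from where it was at the start of the episode above 0.02 m).
It fails at once if the bottle is moved by more than 20 mm (distance of bottle from where it was at the start of the episode above 0.02 m).
It also fails if it takes over 67 s, if anything falls off the work surface, if the arm or the gripper's body presses on something with over 40 N, if the wrist force passes 120 N, or if a joint passes its speed limit or range.

ROBOT

A 7-joint arm with a two-finger parallel gripper is mounted at the origin on the work surface. World frame = base frame: x ahead of the robot, y to its left, z up, the work surface at z = 0. Lengths are in m, angles in degrees, forces in N, time in s.
With the tool pointing down it reaches from about 0.425 to 0.875 m from the base axis. Payload 4.7 kg.
Tool frame: the origin (TCP) lies midway between the tips of the shut fingers; the grasp point (between the pads) lies 19 mm behind it; y points along the fingers, x is the direction in which the jaws open and shut, and the axes are right-handed (so a half turn about y gives the same grasp; the last joint's range is limited). The gripper opens to 87 mm and grips with 3 to 60 N. Pads are 19 mm wide; open, the fingers measure 117 mm over their backs; the gripper's body (75 mm by 190 mm) begins 51 mm behind the grasp point.
Start: joints at [-69.551, 18.392, -4.016, 83.108, 1.295, 78.541, -3.26], TCP at [0.219, 0.612, 0.223] pointing down, gripper open.
Joint ranges: [-163.93, 163.93], [-17.29, 119.83], [-79.2, 71.16], [3.27, 140.29], [-89.18, 269.18], [5.43, 117.66], [-154.24, 154.24]. Speed limits (degrees/s): [147.25, 147.25, 180, 180, 180, 180, 180].

INTERFACE

Orientations are given as [roll, pitch, yaw] about the fixed x, y, z axes, in that order (R = Rz(yaw) Ry(pitch) Rx(roll)).
In Python, from cell import env gives the robot as it stands.
- The arm moves only by the tool carry_out, never from a script. Its argument "targets" is a list of rows, each a list of 2 entries, a list of its own where there are three numbers: the shift along the tool's x, y, z in mm, then the turn, a rotation vector about the tool's x, y, z in degrees. A call has 1 to 12 rows; each row shifts and turns the commanded pose from where the row before left it, along the tool's axes as they then stand; what a row does not reach is not made up. A row lasts 1/10 s, in which the tool goes at most 50 mm and 8.59 degrees, less where a joint would pass 70% of its speed; a pose out of reach is approached as far as the arm can. A call with a gripper value outside its range is refused whole. "jaw" is the opening, from 0 (shut) to 1 (fully open), set as the call begins (left out, the last holds). The fingers move at their own pace and stop on an object; "squeeze" is the grip in N (left out, the last holds). Time passes only in rows, so rows that do not move let the fingers close. It gives the time, the measured TCP pose, the force and the opening at its end, in the units of the state.
- env.get_obs(): the state, without advancing time (a new reading comes with each control period).
- env.read_camera(name): name is "scene" or "top"; returns the picture (400x640x3 uint8, red, green, blue); there is no depth.
- env.get_calibration(name): a dict with "fx", "fy", "cx", "cy" (pixels), "D" ([k1, k2, p1, p2, k3] as OpenCV has them; the pictures are not rectified), "R" (3x3) and "t" (3): a world point X has camera coordinates R X + t. Camera axes: x right, y down, z forward; pixel columns grow to the right and rows downward; lengths in m; the calibration is good to about 2 mm. A picture is of the moment at which its call begins. get_calibration takes no time and is no camera call.
- env.sign_off(): hands the job in, once; it reports no verdict.
Trained networks look in the newest picture that a camera, given by its name, has taken for a name from the list of things; names that differ only in an ending like _2 or _b are one class to them, and where a whole thing is asked for, a point or a joint stands for the part that bears it (a point fixed in the world has none). Each returns a list of dicts, best first, with "p" (0 to 1); they miss things now and then, are a little off and sometimes report something else, mostly with a low value. They report only what shows in the picture. A call takes as long as a camera call. They do not tell look-alikes from the thing itself.
- env.outline_of(camera, label): "mask" (400x640 bool, what is visible of it) and "xy" ([column, row] in pixels, amid what is visible of it).
The state is a dict: "time_s": time; "qpos": joint angles; "joint_velocities": joint speeds; "effort": joint torques, N m; "tool_pos": TCP position; "tool_rot": TCP orientation; "force": force on the tool from outside, world axes, zero at the start; "wrist_torque": the same for the moment, N m; "grip_width": finger opening in m.
Only numpy, scipy, OpenCV 4.12 (cv2) and the standard library are available. Lean on these libraries where they do the work, as an engineer would, in place of code of your own. Each camera call takes 0.05 s, during which the arm holds its last target.

## Working session

There is one attempt and no reset: what is moved stays moved. The work goes in short steps, Python scripts to look and compute and a tool call to move; the robot and the scene stay as the last step left them, time stands still between calls to the robot, and variables do not carry over. Pictures are saved under pics/ and viewed, and the job is handed in when it is done.

Besides the shell and the picture viewer there is one more tool, called after "Emit:" in YAML: its name, and indented under it one key for each argument. carry_out: Moves the arm, as the interface text tells. Its arguments: {"type":"object","properties":{"targets":{"type":"array","items":{"type":"array"}},"jaw":{"type":"number"},"squeeze":{"type":"number"}},"required":["targets"]}

```bash
mkdir -p pics; ls
python3 - <<'E'
from cell import env
import cv2,numpy as np
o=env.get_obs(); print({k:np.round(v,3).tolist() for k,v in o.items()})
for n in("scene","top"):
    im=env.read_camera(n); cv2.imwrite(f"pics/{n}0.png",im[:,:,::-1])
    c=env.get_calibration(n); print(n,{k:np.round(v,4).tolist() for k,v in c.items()})
    for l in("board","blank","offcut","stop_face","saw"):
        r=env.outline_of(n,l)
        print(n,l,[(round(float(d['p']),2),np.round(d['xy']).tolist(),int(d['mask'].sum())) for d in r])
E
```

```text
pics
{'time_s': 0.0, 'qpos': [-69.553, 18.439, -4.015, 83.174, 1.295, 78.541, -3.26], 'joint_velocities': [-0.05, -0.003, 0.112, -0.009, 0.126, 0.029, -0.009], 'effort': [-0.0, -49.128, -0.404, -31.253, -0.064, 0.044, 0.0], 'tool_pos': [0.218, 0.612, 0.221], 'tool_rot': [-90.006, 0.109, 70.363], 'force': [-0.562, -0.463, -1.269], 'wrist_torque': [0.006, 0.012, -0.016], 'grip_width': 0.087}
scene {'fx': 390.2501, 'fy': 390.2501, 'cx': 312.174, 'cy': 201.1877, 'D': [0.0223, 0.0, 0.0, 0.0, 0.0], 'R': [[0.6038, 0.7971, 0.0119], [0.5943, -0.4401, -0.6731], [-0.5312, 0.4135, -0.7395]], 't': [-0.3987, -0.288, 1.3266]}
scene board [(0.78, [290.0, 220.0], 11697)]
scene blank [(0.96, [257.0, 200.0], 1597)]
scene offcut [(0.86, [172.0, 304.0], 339), (0.75, [246.0, 246.0], 251)]
scene stop_face [(0.76, [345.0, 202.0], 406)]
scene saw [(0.71, [324.0, 291.0], 4696)]
top {'fx': 369.5094, 'fy': 369.5094, 'cx': 314.6706, 'cy': 195.8815, 'D': [-0.0063, 0.0, 0.0, 0.0, 0.0], 'R': [[-0.0086, -0.9998, -0.0202], [-0.9892, 0.0115, -0.1464], [0.1466, 0.0187, -0.989]], 't': [0.068, 0.607, 1.092]}
top board [(0.59, [333.0, 212.0], 10118), (0.2, [347.0, 242.0], 1424)]
top blank [(0.84, [346.0, 239.0], 1505)]
top offcut [(0.82, [444.0, 232.0], 309), (0.58, [445.0, 194.0], 181), (0.47, [385.0, 204.0], 155)]
top stop_face [(0.47, [292.0, 185.0], 267)]
top saw [(0.86, [349.0, 140.0], 2352), (0.45, [347.0, 238.0], 1401)]
```

View pics/scene0.png

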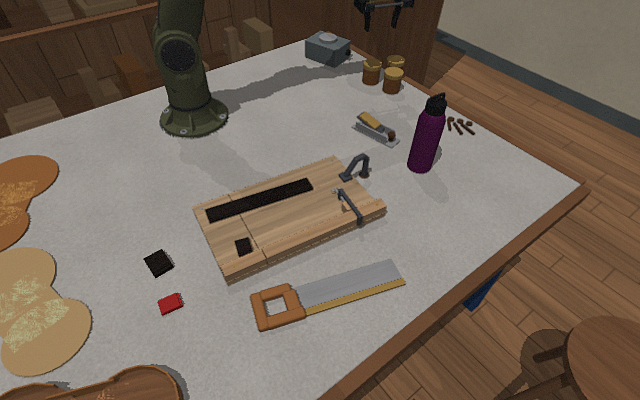

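View pics/top0.png

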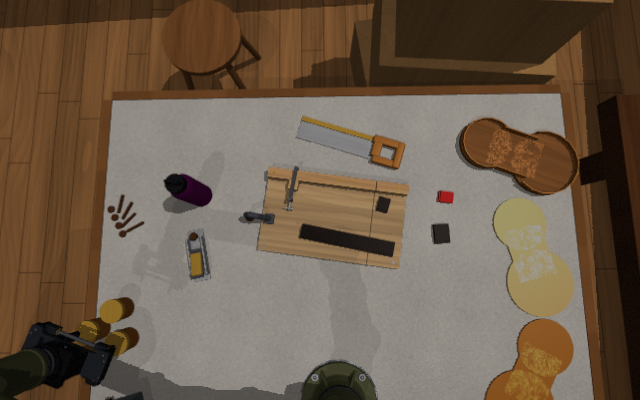

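Run:
```python
import cv2
a=cv2.imread('pics/top0.png')[150:270,250:470]
cv2.imwrite('pics/topcrop0.png',cv2.resize(a,None,fx=3.6,fy=3.6,interpolation=cv2.INTER_CUBIC))
a=cv2.imread('pics/scene0.png')[130:330,140:400]
cv2.imwrite('pics/scenecrop0.png',cv2.resize(a,None,fx=3,fy=3,interpolation=cv2.INTER_CUBIC))
```

```text
(no output)
```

View pics/topcrop0.png

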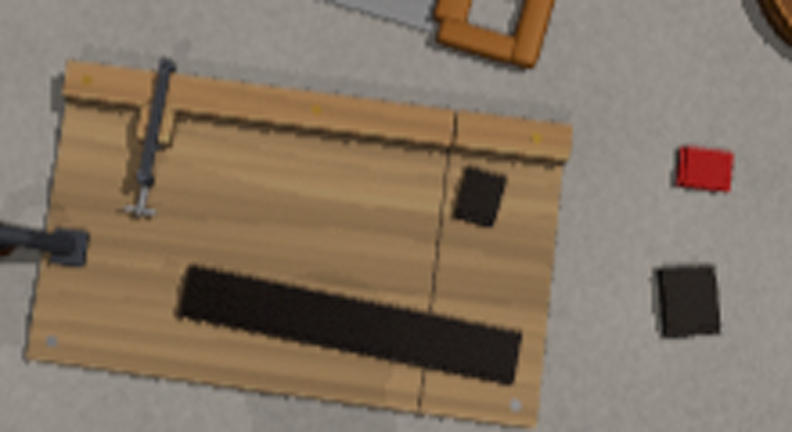

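View pics/scenecrop0.png

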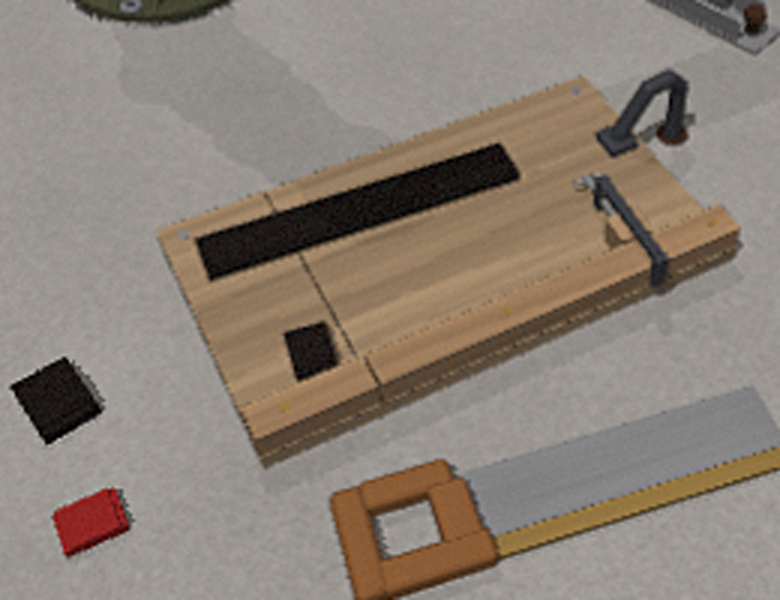

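The only candidates for the offcut, in top-image pixels, are the small dark piece on the board at (383,205), the larger dark block on the bench at (441,233) and the red one at (445,197). I choose (383,205): it isn't red, it's the smaller dark one, and it lies on the board. The crop confirms this.

```bash
cat > h.py <<'E'
import numpy as np,cv2,pickle
from scipy.optimize import least_squares
from cell import env
def proj(c,X):
    X=np.asarray(X,float).reshape(-1,3);K=np.array([[c['fx'],0,c['cx']],[0,c['fy'],c['cy']],[0,0,1.]])
    return cv2.projectPoints(X,cv2.Rodrigues(np.array(c['R']))[0],np.array(c['t'],float),K,np.array(c['D'],float))[0][:,0]
def back(c,uv,z):
    K=np.array([[c['fx'],0,c['cx']],[0,c['fy'],c['cy']],[0,0,1.]])
    n=cv2.undistortPoints(np.asarray(uv,float).reshape(-1,1,2),K,np.array(c['D'],float))[:,0]
    R=np.array(c['R']);C=-R.T@np.array(c['t']);d=np.c_[n,np.ones(len(n))]@R
    return C+d*((z-C[2])/d[:,2])[:,None]
def T(p,P):
    P=np.asarray(P,float).reshape(-1,3)/1000;c,s=np.cos(p[2]),np.sin(p[2])
    return np.c_[p[0]+c*P[:,0]-s*P[:,1],p[1]+s*P[:,0]+c*P[:,1],P[:,2]]
def inv(p,X):
    X=np.asarray(X,float).reshape(-1,np.shape(X)[-1]);d=X[:,:2]-np.array(p[:2]);c,s=np.cos(p[2]),np.sin(p[2])
    return 1000*np.c_[c*d[:,0]+s*d[:,1],-s*d[:,0]+c*d[:,1]]
cal={n:env.get_calibration(n) for n in('top','scene')}
E
cat > fit.py <<'E'
from h import *
M=[(-130,220,18),(-130,-220,18),(130,220,44),(130,-220,44),(98,-220,44),(98,220,44)]
tp=[(27,360),(537,427),(67,60),(572,125),(568,160),(65,97)]
sp=[(584,77),(158,232),(740,232),(262,443),(242,408),(708,207)]
tp=(np.array(tp)+.5)/3.6-.5+[250,150]; sp=(np.array(sp)+.5)/3-.5+[140,130]
f=lambda p:np.r_[(proj(cal['top'],T(p,M))-tp).ravel(),(proj(cal['scene'],T(p,M))-sp).ravel()]
r=least_squares(f,[.62,-.04,-.1],loss='soft_l1');b=r.x
print('board',b,np.round(r.fun.reshape(-1,2),1).tolist())
for n,q in(('top',tp),('scene',sp)):
    m=[0] if n=='top' else [1]
    g=lambda p:(proj(cal[n],T(p,M))-q).ravel(); rr=least_squares(g,b); print(n,rr.x,np.abs(rr.fun).max())
np.save('board.npy',b)
for n in('top','scene'):
    im=cv2.imread(f'pics/{n}0.png')
    for lab,z,wh in(('blank',.027,None),('offcut',.027,None)):
        g=im.max(2)<60
        cen=dict(top=dict(blank=(346,239),offcut=(383,205)),scene=dict(blank=(257,200),offcut=(244,246)))[n][lab]
        k,L,st,ct=cv2.connectedComponentsWithStats(g.astype(np.uint8))
        l=L[cen[1],cen[0]]; m=(L==l).astype(np.uint8)
        cs=cv2.findContours(cv2.resize(m*255,None,fx=4,fy=4,interpolation=cv2.INTER_LINEAR)//128,0,1)[0]
        c=max(cs,key=len)[:,0]; uv=(c+.5)/4-.5
        X=inv(b,back(cal[n],uv,z))
        (x,y),(w,h),a=cv2.minAreaRect(X.astype(np.float32))
        print(n,lab,l,st[l][4],'board-frame centre',round(x,1),round(y,1),'size',round(w,1),round(h,1),'ang',round(a,1), cv2.boxPoints(((x,y),(w,h),a)).round(0).tolist())
C={n:(-np.array(cal[n]['R']).T@np.array(cal[n]['t'])).round(2) for n in cal};print(C)
for n in('top','scene'):
    im=cv2.imread(f'pics/{n}0.png'); s=3;o=np.array([240,150] if n=='top' else [140,130]);
    a=cv2.resize(im[o[1]:o[1]+130,o[0]:o[0]+260] if n=='top' else im[o[1]:o[1]+200,o[0]:o[0]+260],None,fx=s,fy=s,interpolation=cv2.INTER_CUBIC)
    for poly in([M[0],M[1],(98,-220,18),(98,220,18)],[M[2],M[3],M[4],M[5]]):
        q=((proj(cal[n],T(b,poly))-o+.5)*s-.5).round().astype(int); cv2.polylines(a,[q],True,(0,255,0),1)
    cv2.imwrite(f'pics/ov_{n}0.png',a)
E
python3 fit.py
```

```text
board [ 0.5453487   0.00704888 -0.13940186] [[-0.3, -0.6], [0.1, -0.2], [-0.2, -0.5], [0.3, -1.0], [0.5, -0.6], [-1.1, -0.8], [-0.5, -1.0], [-1.5, -0.4], [0.5, -1.9], [-2.4, -0.6], [-0.8, 0.1], [3.8, -1.5]]
top [ 0.54351354  0.00672827 -0.13969622] 1.039530368552505
scene [ 0.54701914  0.00658109 -0.13825448] 4.139316248421267
top blank 116 1360 board-frame centre -66.2 -50.7 size 292.0 46.8 ang 85.9 [[-100.0, -195.0], [-53.0, -198.0], [-32.0, 93.0], [-79.0, 97.0]]
top offcut 107 165 board-frame centre 56.8 -149.2 size 38.1 47.1 ang 81.1 [[31.0, -164.0], [77.0, -172.0], [83.0, -134.0], [36.0, -127.0]]
scene blank 379 1481 board-frame centre -60.6 -50.6 size 289.5 52.5 ang 85.8 [[-97.0, -193.0], [-45.0, -197.0], [-24.0, 92.0], [-76.0, 96.0]]
scene offcut 393 219 board-frame centre 62.0 -150.1 size 34.9 50.3 ang 81.0 [[34.0, -163.0], [84.0, -171.0], [90.0, -137.0], [40.0, -129.0]]
{'top': array([0.44, 0.04, 1.17]), 'scene': array([ 1.12, -0.36,  0.79])}
```

View pics/ov_top0.png

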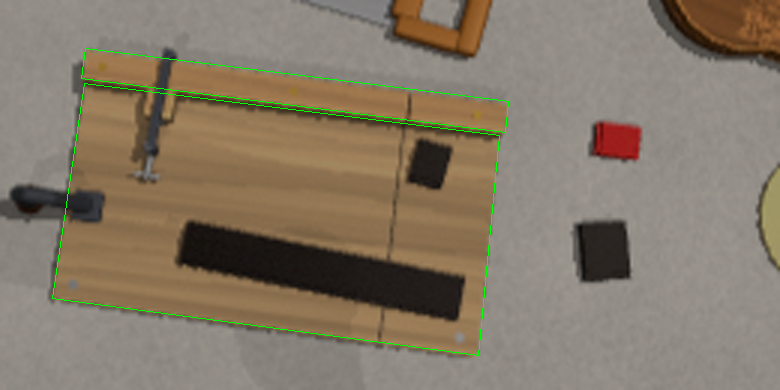

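View pics/ov_scene0.png

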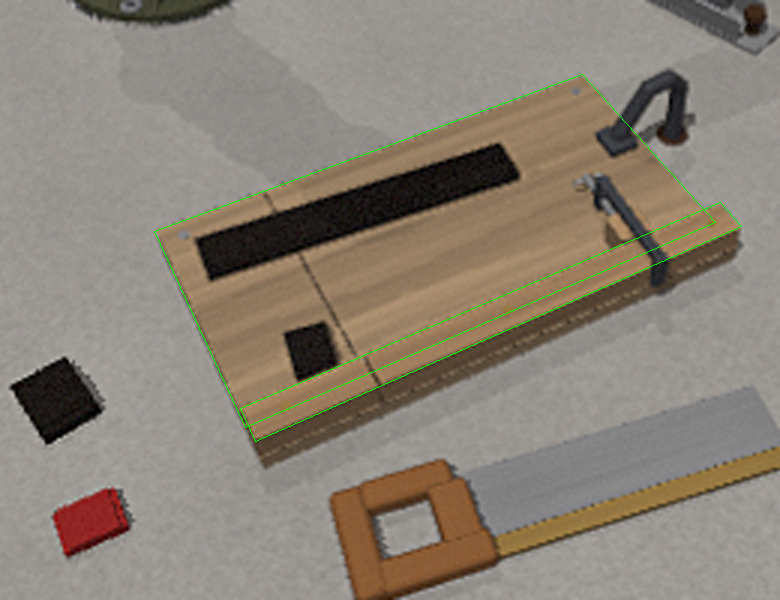

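```bash
cat >> h.py <<'E'
from scipy.spatial.transform import Rotation as Ro
def where(b=None):
    b=np.load('board.npy') if b is None else b
    o=env.get_obs();p=np.array(o['tool_pos']);R=Ro.from_euler('xyz',o['tool_rot'],degrees=True)
    print('t',round(o['time_s'],2),'board xy',inv(b,p[None])[0].round(1),'z',round(p[2]*1000,1),'yaw rel board',round(o['tool_rot'][2]-np.degrees(b[2]),2),'rot',np.round(o['tool_rot'],2),'F',np.round(o['force'],1),'grip',round(o['grip_width'],4))
    return o,p,R,b
def goal(x,y,z,yaw=90):
    o,p,R,b=where(); g=T(b,[(x,y,z)])[0]
    Rg=Ro.from_euler('xyz',[-90,0,yaw+np.degrees(b[2])],degrees=True)
    d=(g-p)*1000
    print('goal world',g.round(3),'shift in present tool',R.inv().apply(d).round(1),'in goal tool',Rg.inv().apply(d).round(1),'turn',np.degrees((R.inv()*Rg).as_rotvec()).round(2))
E
python3 - <<'E'
from h import *
goal(58,-95,150)
b=np.load('board.npy')
# bottle, plane, stop
for l in('bottle','plane','stop_face'):
  for n in('top','scene'):
    r=env.outline_of(n,l)
    for d in r[:1]:
        m=d['mask'];ys,xs=np.nonzero(m); print(l,n,round(d['p'],2),xs.min(),xs.max(),ys.min(),ys.max())
        if l=='stop_face':
            for z in(.048,.018):
                P=inv(b,back(cal[n],np.c_[xs,ys],z)); print(z,P.min(0),P.max(0))
        else:
            print(back(cal[n],np.array([[xs.max(),ys.mean()],[xs.mean(),ys.max()]]),0))
E
```

```text
t 0.6 board xy [-407.7  553.8] z 222.6 yaw rel board 78.34 rot [-90.    -0.    70.36] F [-0.7  0.6 -0.1] grip 0.087
goal world [ 0.59  -0.095  0.15 ] shift in present tool [-541.4   72.6 -587.2] in goal tool [-648.8   72.6 -465.7] turn [  0.   -11.66   0.  ]
bottle top 0.94 163 212 173 205
[[0.64134497 0.3943279  0.        ]
 [0.58946482 0.47097035 0.        ]]
bottle scene 0.98 407 446 93 173
[[ 5.72245215e-01  6.14141515e-01 -1.11022302e-16]
 [ 6.60241110e-01  4.25933843e-01  0.00000000e+00]]
plane top 0.89 187 209 229 280
[[0.42857464 0.39700516 0.        ]
 [0.35328792 0.43094612 0.        ]]
plane scene 0.72 353 399 112 148
[[0.46641476 0.50574095 0.        ]
 [0.4862174  0.38155129 0.        ]]
stop_face top 0.47 286 298 167 208
0.048 [  5.72805482 117.88745793] [136.72291848 152.06317444]
0.018 [  8.76998209 120.53991706] [143.26655484 155.62920693]
stop_face scene 0.76 334 362 187 224
0.048 [ 16.91312005 104.09526604] [151.3745106 150.9461126]
0.018 [ -7.2613835  119.64876698] [132.6226361  168.38903891]
```

Run:
```python
import cv2
for n,x,y in(('top',270,160),('scene',310,165)):
    a=cv2.imread(f'pics/{n}0.png')[y:y+60,x:x+80]
    cv2.imwrite(f'pics/stop_{n}.png',cv2.resize(a,None,fx=8,fy=8,interpolation=cv2.INTER_CUBIC))
```

```text
(no output)
```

View pics/stop_top.png

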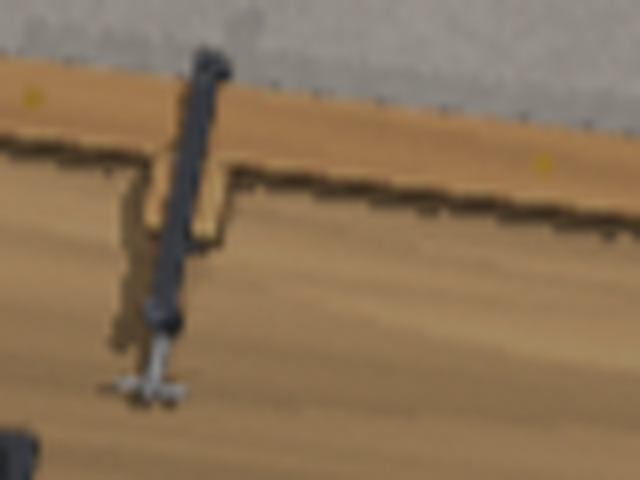

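View pics/stop_scene.png

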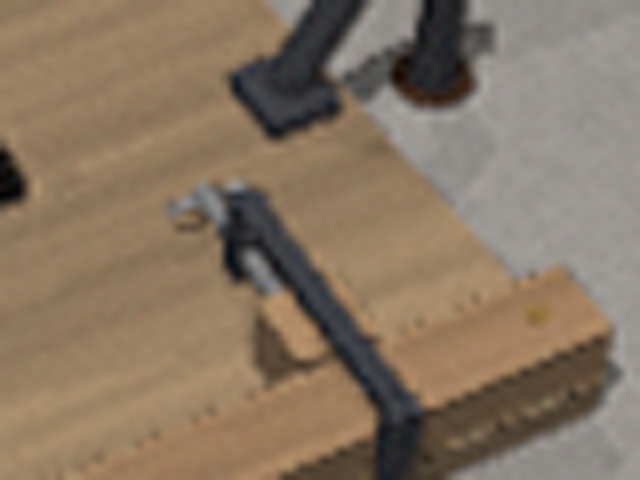

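Emit:
carry_out:
  targets:
    - [[0,-25,0],[0,-6,0]]
    - [[0,-25,0],[0,-5.7,0]]
    - [[-35,0,-25],[0,0,0]]
    - [[-35,0,-25],[0,0,0]]
    - [[-35,0,-25],[0,0,0]]
    - [[-35,0,-25],[0,0,0]]
    - [[-35,0,-25],[0,0,0]]
    - [[-35,0,-25],[0,0,0]]
    - [[-35,0,-25],[0,0,0]]
    - [[-35,0,-25],[0,0,0]]
    - [[-35,0,-25],[0,0,0]]
    - [[-35,0,-25],[0,0,0]]
  jaw: 0
  squeeze: 20

```text
time_s: 2.1
tool_pos: [0.4184, 0.2294, 0.2729]
tool_rot: [-90.0, -0.1, 82.1]
force: [1.2, 0.2, -0.7]
grip_width: 0.0026
```

```bash
python3 -c "
from h import *
goal(58,-95,100)"
```

```text
t 2.1 board xy [-156.6  202.5] z 272.9 yaw rel board 90.05 rot [-9.004e+01 -5.000e-02  8.206e+01] F [ 1.2  0.2 -0.7] grip 0.0026
goal world [ 0.59  -0.095  0.1  ] shift in present tool [-297.8  172.8 -214.3] in goal tool [-297.5  172.9 -214.6] turn [0.04 0.05 0.05]
```

Emit:
carry_out:
  targets:
    - [[-33,0,-24],[0,0,0]]
    - [[-33,0,-24],[0,0,0]]
    - [[-33,0,-24],[0,0,0]]
    - [[-33,0,-24],[0,0,0]]
    - [[-33,0,-24],[0,0,0]]
    - [[-33,25,-24],[0,0,0]]
    - [[-33,35,-24],[0,0,0]]
    - [[-33,35,-24],[0,0,0]]
    - [[-33,35,-22],[0,0,0]]
    - [[0,30,0],[0,0,0]]
    - [[0,12,0],[0,0,0]]
    - [[0,0,0],[0,0,0]]

```text
time_s: 3.3
tool_pos: [0.5837, -0.0846, 0.1057]
tool_rot: [-89.8, -0.0, 82.1]
force: [0.2, -0.2, 0.1]
grip_width: 0.0003
```

```bash
python3 -c "
from h import *
goal(58,-95,22)
for n in('top','scene'):
    cv2.imwrite(f'pics/{n}1.png',cv2.resize(env.read_camera(n)[100:300,140:460,::-1],None,fx=2.5,fy=2.5))
"
```

```text
t 3.3 board xy [ 50.7 -85.4] z 105.7 yaw rel board 90.1 rot [-8.978e+01 -1.000e-02  8.211e+01] F [ 0.2 -0.2  0.1] grip 0.0003
goal world [ 0.59  -0.095  0.022] shift in present tool [-9.6 83.7 -7.6] in goal tool [-9.6 83.7 -7.3] turn [-0.22  0.1   0.01]
```

View pics/scene1.png

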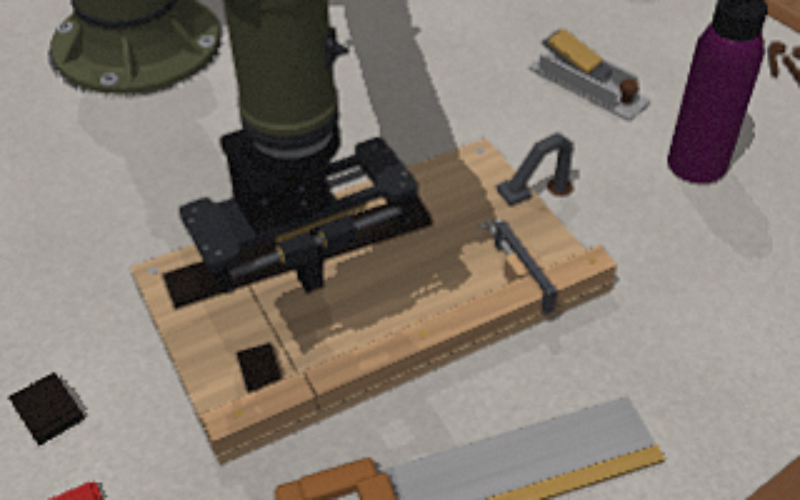

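View pics/top1.png

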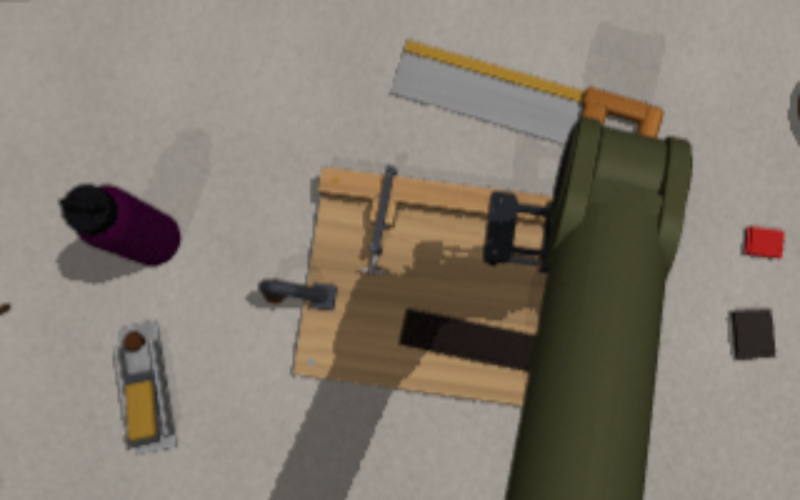

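Emit:
carry_out:
  targets:
    - [[-4,20,-4],[0,0,0]]
    - [[-4,20,-3],[0,0,0]]
    - [[0,15,0],[0,0,0]]
    - [[0,10,0],[0,0,0]]
    - [[0,8,0],[0,0,0]]
    - [[0,5,0],[0,0,0]]
    - [[0,0,0],[0,0,0]]
    - [[0,0,0],[0,0,0]]

```text
time_s: 4.2
tool_pos: [0.5913, -0.0945, 0.0298]
tool_rot: [-90.0, -0.0, 82.1]
force: [0.9, -0.7, 0.5]
grip_width: 0.0003
```

```bash
python3 -c "
from h import *
goal(58,-230,23)
cv2.imwrite('pics/scene2.png',cv2.resize(env.read_camera('scene')[150:300,180:400,::-1],None,fx=3.5,fy=3.5))
where()
"
```

```text
t 4.2 board xy [ 59.6 -94.2] z 29.8 yaw rel board 90.05 rot [-9.004e+01 -1.000e-02  8.207e+01] F [ 0.9 -0.7  0.5] grip 0.0003
goal world [ 0.571 -0.229  0.023] shift in present tool [-135.8    6.8    1.7] in goal tool [-135.8    6.8    1.6] turn [0.04 0.05 0.01]
t 4.25 board xy [ 59.7 -94.3] z 30.0 yaw rel board 90.05 rot [-9.006e+01 -1.000e-02  8.206e+01] F [-0.3 -0.5 -0.3] grip 0.0007
```

View pics/scene2.png

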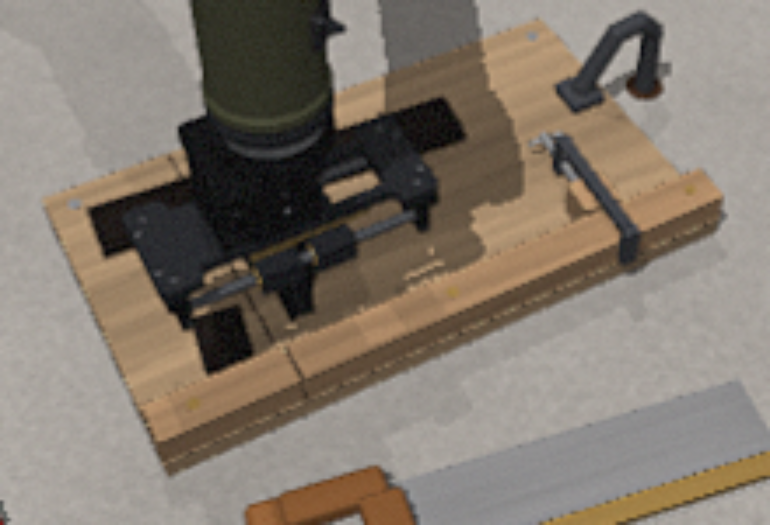

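Emit:
carry_out:
  targets:
    - [[0,4,0],[0,0,0]]
    - [[-5,3,0],[0,0,0]]
    - [[-8,0,0],[0,0,0]]
    - [[-8,0,0],[0,0,0]]
    - [[-10,0,0],[0,0,0]]
    - [[-10,0,0],[0,0,0]]
    - [[-10,0,0],[0,0,0]]
    - [[-10,0,0],[0,0,0]]
    - [[0,0,0],[0,0,0]]

```text
time_s: 5.15
tool_pos: [0.582, -0.1576, 0.0226]
tool_rot: [-90.0, 0.1, 81.9]
force: [-1.1, -0.0, 0.0]
grip_width: 0.0006
```

```bash
python3 -c "
from h import *
cv2.imwrite('pics/scene3.png',cv2.resize(env.read_camera('scene')[150:300,180:400,::-1],None,fx=3.5,fy=3.5))
where()
"
```

```text
t 5.2 board xy [  59.2 -156.6] z 22.4 yaw rel board 89.93 rot [-9.001e+01  1.000e-02  8.195e+01] F [-0.2 -0.2 -0.5] grip 0.0004
```

View pics/scene3.png

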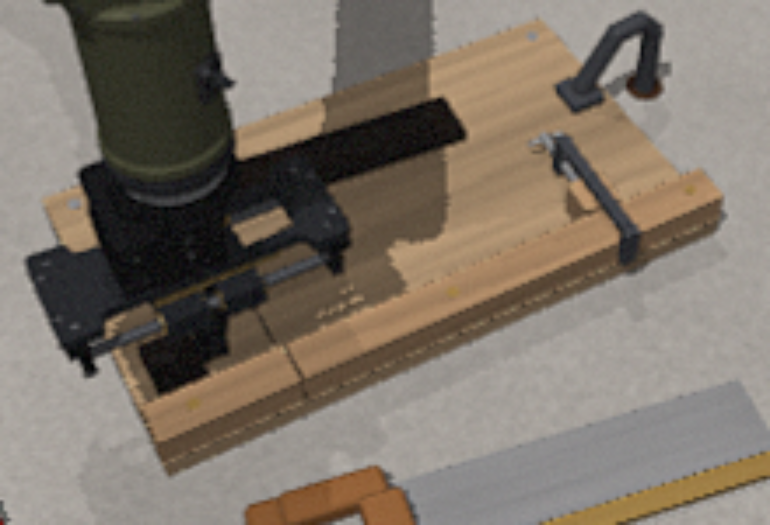

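Emit:
carry_out:
  targets:
    - [[-10,0,0],[0,0,0]]
    - [[-10,0,0],[0,0,0]]
    - [[-10,0,0],[0,0,0]]
    - [[-10,0,0],[0,0,0]]
    - [[-10,0,0],[0,0,0]]
    - [[-10,0,0],[0,0,0]]
    - [[-10,0,0],[0,0,0]]
    - [[-10,0,0],[0,0,0]]
    - [[-6,0,0],[0,0,0]]
    - [[0,0,0],[0,0,0]]

```text
time_s: 6.2
tool_pos: [0.5702, -0.2417, 0.0224]
tool_rot: [-90.0, 0.0, 82.0]
force: [0.3, -0.2, -0.3]
grip_width: 0.0006
```

```bash
python3 -c "
from h import *
cv2.imwrite('pics/scene4.png',cv2.resize(env.read_camera('scene')[150:320,130:350,::-1],None,fx=3.5,fy=3.5))
where()
"
```

```text
t 6.25 board xy [  59.3 -241.8] z 22.3 yaw rel board 90.0 rot [-90.    -0.    82.01] F [ 0.5 -0.2  0.8] grip 0.0002
```

View pics/scene4.png

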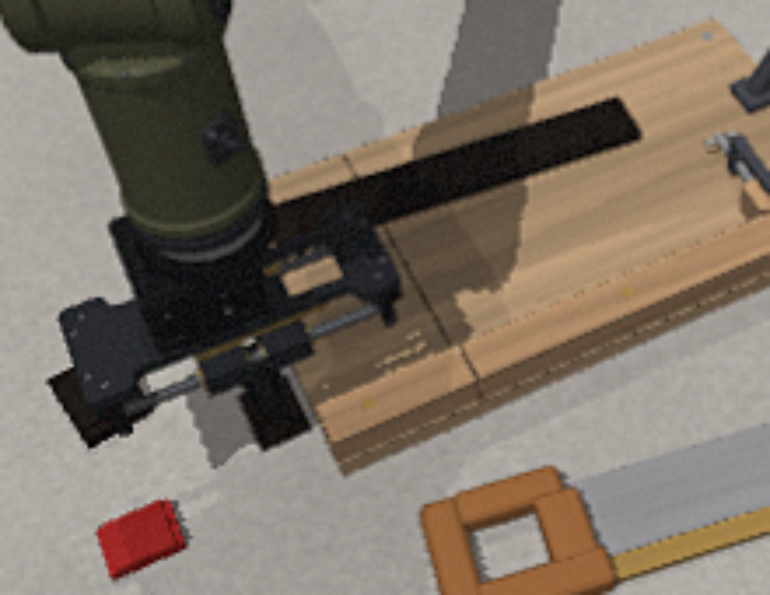

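Emit:
carry_out:
  targets:
    - [[0,-15,0],[0,0,0]]
    - [[0,-25,0],[0,0,0]]
    - [[0,-40,0],[0,0,0]]
    - [[20,-20,20],[0,0,0]]
    - [[30,0,30],[0,0,0]]
    - [[30,0,30],[0,0,0]]
    - [[30,0,30],[0,1,0]]
    - [[30,0,30],[0,1,0]]
    - [[20,0,15],[0,1,0]]
    - [[0,0,0],[0,0,0]]
  jaw: 1

```text
time_s: 7.25
tool_pos: [0.4394, -0.0555, 0.1233]
tool_rot: [-90.0, -0.2, 79.4]
force: [0.5, -0.0, -0.3]
grip_width: 0.0725
```

```bash
python3 -c "
from h import *
cv2.imwrite('pics/scene5.png',cv2.resize(env.read_camera('scene')[150:320,130:350,::-1],None,fx=3.5,fy=3.5))
goal(-110,-60,60,87)
"
```

```text
t 7.3 board xy [-94.8 -78.6] z 123.5 yaw rel board 87.29 rot [-90.1  -0.1  79.3] F [-0.7 -0.4 -0.4] grip 0.0767
goal world [ 0.428 -0.037  0.06 ] shift in present tool [17.7 63.5 16.2] in goal tool [17.8 63.5 16.2] turn [0.1  0.29 0.1 ]
```

View pics/scene5.png

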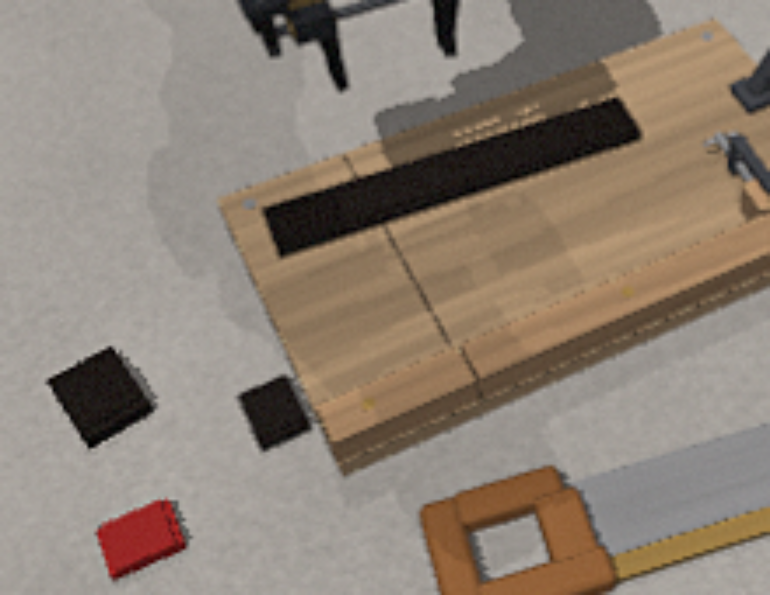

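The offcut now lies flat on the bench beside the board's right end, at scene crop (275,412), so the blank is next.

Emit:
carry_out:
  targets:
    - [[8,10,8],[0,0,0]]
    - [[8,20,8],[0,0,0]]
    - [[2,20,0],[0,0,0]]
    - [[0,13,0],[0,0,0]]
    - [[0,15,0],[0,0,0]]
    - [[0,10,0],[0,0,0]]
    - [[0,0,0],[0,0,0]]
    - [[0,0,0],[0,0,0]]

```text
time_s: 8.1
tool_pos: [0.4284, -0.0391, 0.0344]
tool_rot: [-90.0, 0.0, 79.0]
force: [0.4, 0.3, 0.3]
grip_width: 0.087
```

```bash
python3 -c "
from h import *
cv2.imwrite('pics/scene6.png',cv2.resize(env.read_camera('scene')[130:300,180:400,::-1],None,fx=3.5,fy=3.5))
goal(-110,-60,23,87)
"
```

```text
t 8.15 board xy [-109.1  -61.8] z 34.7 yaw rel board 87.02 rot [-90.04   0.    79.03] F [-0.2  0.1 -0.2] grip 0.0871
goal world [ 0.428 -0.037  0.023] shift in present tool [ 1.8 11.7  1. ] in goal tool [ 1.8 11.7  1. ] turn [ 0.04  0.02 -0.  ]
```

View pics/scene6.png

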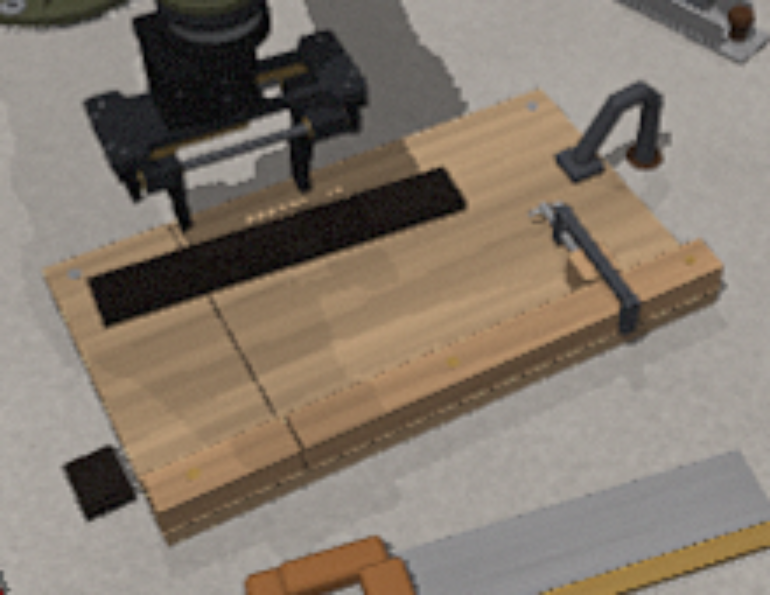

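Emit:
carry_out:
  targets:
    - [[4,6,0],[0,0,0]]
    - [[3,6,0],[0,0,0]]
    - [[0,0,-5],[0,-1,0]]
    - [[0,0,-7],[0,-1,0]]
    - [[0,0,-8],[0,-1,0]]
    - [[0,0,-10],[0,0,0]]
    - [[0,0,-10],[0,0,0]]
    - [[0,0,-10],[0,0,0]]
    - [[0,0,-10],[0,0,0]]
    - [[0,0,-10],[0,0,0]]
    - [[0,0,0],[0,0,0]]

```text
time_s: 9.25
tool_pos: [0.5008, -0.0426, 0.0226]
tool_rot: [-90.1, 0.0, 82.1]
force: [-0.0, 1.5, -0.7]
grip_width: 0.0869
```

```bash
python3 -c "
from h import *
cv2.imwrite('pics/scene7.png',cv2.resize(env.read_camera('scene')[130:300,180:400,::-1],None,fx=3.5,fy=3.5))
goal(42,-54,23,90)
"
```

```text
t 9.3 board xy [-38.2 -55.4] z 22.5 yaw rel board 90.03 rot [-9.006e+01  2.000e-02  8.205e+01] F [ 0.3 -0.3  1.1] grip 0.0871
goal world [ 0.579 -0.052  0.023] shift in present tool [  1.3  -0.5 -80.2] in goal tool [  1.4  -0.5 -80.2] turn [ 0.06  0.03 -0.02]
```

View pics/scene7.png

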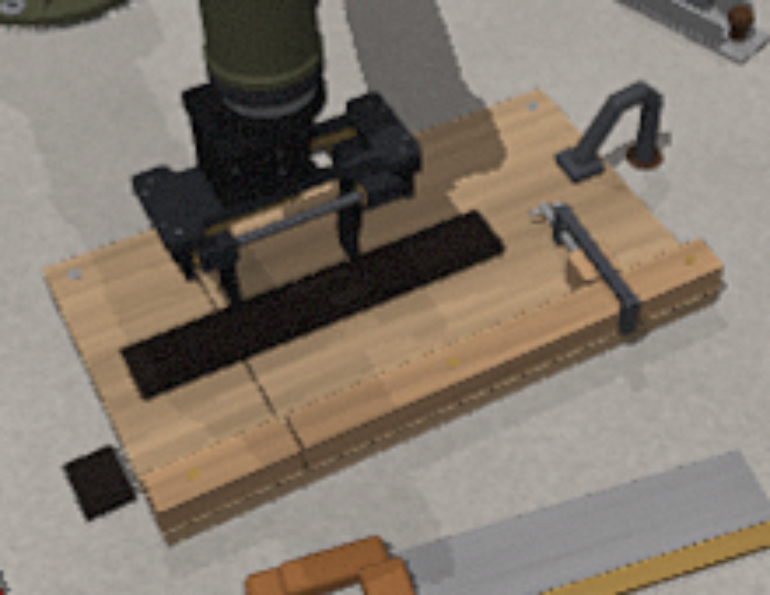

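Emit:
carry_out:
  targets:
    - [[0,0,-10],[0,0,0]]
    - [[0,0,-10],[0,0,0]]
    - [[0,0,-10],[0,0,0]]
    - [[0,0,-10],[0,0,0]]
    - [[0,0,-10],[0,0,0]]
    - [[0,0,-10],[0,0,0]]
    - [[0,0,-6],[0,0,0]]
    - [[0,0,-3],[0,0,0]]
    - [[0,0,0],[0,0,0]]

```text
time_s: 10.2
tool_pos: [0.5677, -0.0519, 0.0224]
tool_rot: [-90.0, 0.0, 82.1]
force: [-0.4, -0.5, 0.1]
grip_width: 0.0867
```

Emit:
carry_out:
  targets:
    - [[0,0,-2],[0,0,0]]
    - [[0,0,-2],[0,0,0]]
    - [[0,0,-2],[0,0,0]]

```text
time_s: 10.5
tool_pos: [0.5729, -0.0525, 0.0223]
tool_rot: [-90.0, -0.0, 82.1]
force: [-1.2, 0.2, 0.1]
grip_width: 0.0871
```

Emit:
carry_out:
  targets:
    - [[0,0,-2],[0,0,0]]
    - [[0,0,-1],[0,0,0]]

```text
time_s: 10.7
tool_pos: [0.5749, -0.0527, 0.0222]
tool_rot: [-89.8, -0.0, 82.0]
force: [-4.7, 0.7, 2.8]
grip_width: 0.0873
```

```bash
python3 -c "
from h import *
cv2.imwrite('pics/scene8.png',cv2.resize(env.read_camera('scene')[130:300,180:400,::-1],None,fx=3.5,fy=3.5))
where()
"
```

```text
t 10.75 board xy [ 37.6 -55. ] z 22.2 yaw rel board 90.02 rot [-8.983e+01 -2.000e-02  8.204e+01] F [-5.2  1.6  3.3] grip 0.0867
```

View pics/scene8.png

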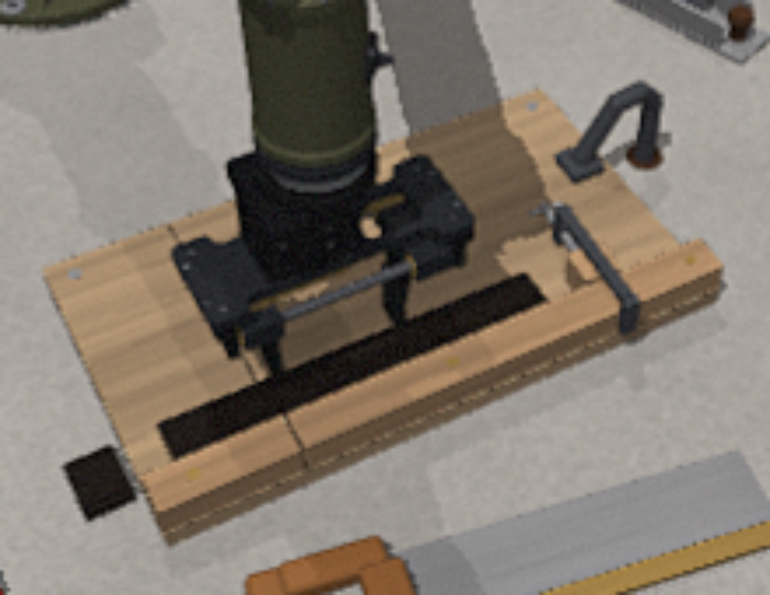

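Emit:
carry_out:
  targets:
    - [[0,0,-1],[0,0,0]]
    - [[0,0,-1],[0,0,0]]
    - [[0,0,0],[0,0,0]]

```text
time_s: 11.05
tool_pos: [0.575, -0.0527, 0.0219]
tool_rot: [-89.6, -0.0, 82.0]
force: [-8.7, 1.2, 6.7]
grip_width: 0.0871
```

Emit:
carry_out:
  targets:
    - [[0,0,5],[0,0,0]]
    - [[0,0,10],[0,0,0]]
    - [[0,-30,0],[0,0,0]]
    - [[0,-40,0],[0,0,0]]
    - [[-25,0,0],[0,0,0]]
    - [[-35,0,-5],[0,0,0]]
    - [[-35,0,-10],[0,0,0]]
    - [[-35,0,-15],[0,0,0]]
    - [[-35,0,-15],[0,0,0]]
    - [[-11,20,-5],[0,0,0]]
    - [[0,0,0],[0,0,0]]
  jaw: 0

```text
time_s: 12.15
tool_pos: [0.5865, -0.235, 0.0704]
tool_rot: [-89.9, 0.1, 81.8]
force: [-0.9, -0.4, -0.7]
grip_width: 0.0069
```

```bash
cat > meas.py <<'E'
from h import *
import sys
n=sys.argv[1]
b=np.load('board.npy')
for c in('scene','top'):
    im=env.read_camera(c)[:,:,::-1].copy()
    s=3.5;o=np.array([180,140]) if c=='scene' else np.array([250,150]);w=(220,160)
    cv2.imwrite(f'pics/{c}{n}.png',cv2.resize(im[o[1]:o[1]+w[1],o[0]:o[0]+w[0]],None,fx=s,fy=s,interpolation=cv2.INTER_CUBIC))
    r=env.outline_of(c,'blank')
    if r:
        m=r[0]['mask'].astype(np.uint8)
        ct=max(cv2.findContours(m,0,1)[0],key=len)[:,0]
        X=inv(b,back(cal[c],ct,.027)); (x,y),(p,q),a=cv2.minAreaRect(X.astype(np.float32))
        print(c,round(r[0]['p'],2),'ctr',round(x,1),round(y,1),round(p,1),round(q,1),round(a,1),'y range',X[:,1].min().round(1),X[:,1].max().round(1))
E
python3 meas.py 9;python3 -c "
from h import *
goal(72,-228,22)"
```

```text
scene 0.59 ctr 70.1 -49.2 289.7 35.9 89.4 y range -194.0 95.5
top 0.77 ctr 74.4 -49.4 49.9 289.5 0.2 y range -194.2 95.3
t 12.35 board xy [  76.2 -229.4] z 73.0 yaw rel board 90.16 rot [-9.006e+01 -5.000e-02  8.217e+01] F [ 0.4  1.1 -0.6] grip 0.0013
goal world [ 0.585 -0.229  0.022] shift in present tool [ 1.4 51.   4.3] in goal tool [ 1.4 51.   4.2] turn [0.06 0.16 0.05]
```

View pics/scene9.png

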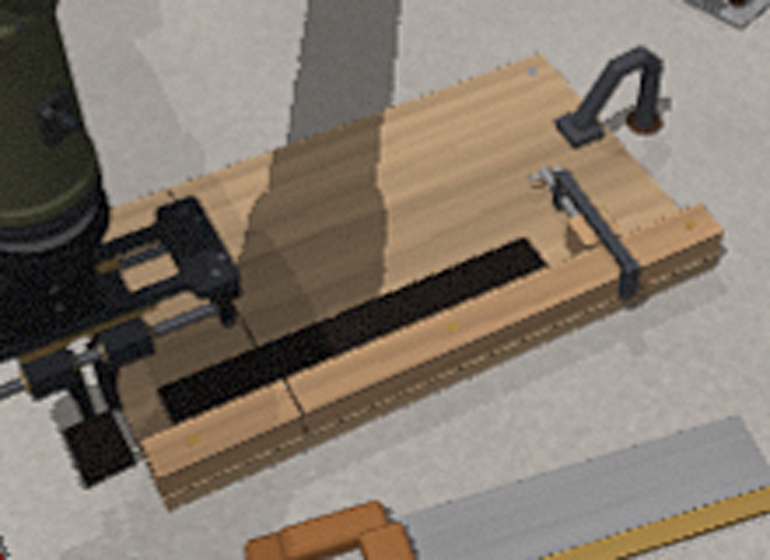

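View pics/top9.png

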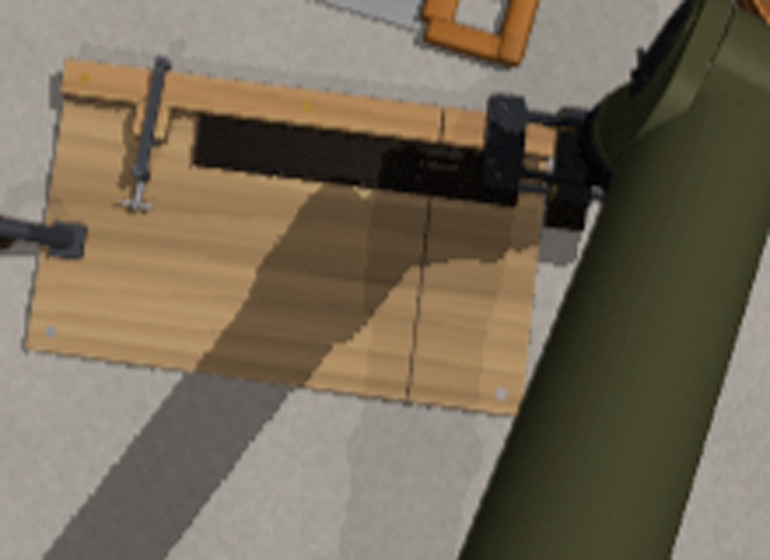

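Emit:
carry_out:
  targets:
    - [[0,20,4],[0,0,0]]
    - [[0,15,0],[0,0,0]]
    - [[0,10,0],[0,0,0]]
    - [[0,6,0],[0,0,0]]
    - [[5,0,0],[0,0,0]]
    - [[6,0,0],[0,0,0]]
    - [[6,0,0],[0,0,0]]
    - [[6,0,0],[0,0,0]]
    - [[5,0,0],[0,0,0]]
    - [[4,0,0],[0,0,0]]
    - [[0,0,0],[0,0,0]]

```text
time_s: 13.45
tool_pos: [0.5892, -0.1994, 0.0216]
tool_rot: [-90.0, -0.0, 82.1]
force: [-0.8, -0.3, -0.7]
grip_width: 0.0004
```

Emit:
carry_out:
  targets:
    - [[2,0,0],[0,0,0]]
    - [[2,0,0],[0,0,0]]
    - [[2,0,0],[0,0,0]]

```text
time_s: 13.75
tool_pos: [0.5896, -0.1947, 0.0215]
tool_rot: [-90.0, 0.0, 82.0]
force: [0.5, -1.3, 0.9]
grip_width: 0.0006
```

```bash
python3 meas.py 10;python3 -c "
from h import *
where()"
```

```text
scene 0.86 ctr 70.4 -37.7 289.8 41.2 89.2 y range -182.8 107.2
top 0.71 ctr 73.2 -2.7 215.3 49.6 88.9 y range -110.0 105.1
t 13.95 board xy [  71.9 -192.9] z 21.3 yaw rel board 90.06 rot [-9.000e+01 -2.000e-02  8.207e+01] F [-0.7  0.3  0.9] grip 0.0002
```

View pics/scene10.png

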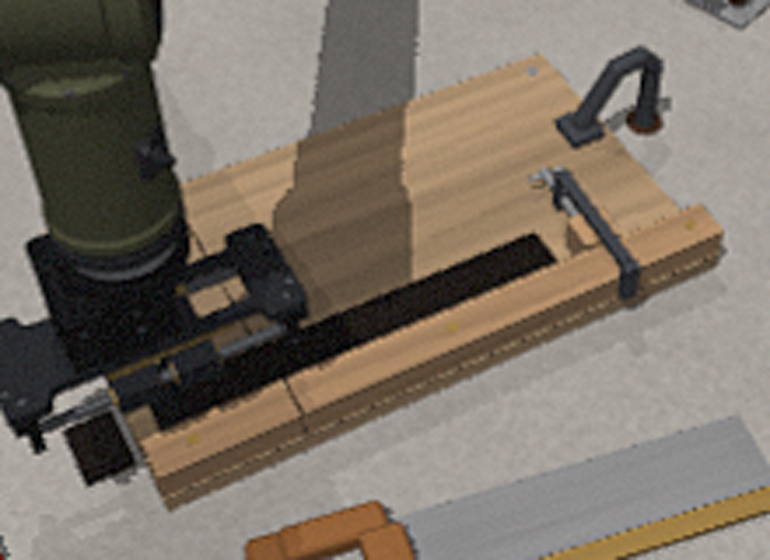

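Emit:
carry_out:
  targets:
    - [[2,0,0],[0,0,0]]
    - [[2,0,0],[0,0,0]]
    - [[2,0,0],[0,0,0]]
    - [[1,0,0],[0,0,0]]

```text
time_s: 14.35
tool_pos: [0.5907, -0.1869, 0.0213]
tool_rot: [-90.0, -0.0, 82.1]
force: [0.0, -0.3, 0.3]
grip_width: 0.0003
```

Emit:
carry_out:
  targets:
    - [[1,0,0],[0,0,0]]
    - [[1,0,0],[0,0,0]]
    - [[1,0,0],[0,0,0]]

```text
time_s: 14.65
tool_pos: [0.591, -0.1842, 0.0213]
tool_rot: [-90.0, -0.0, 82.1]
force: [0.3, -0.3, -0.7]
grip_width: 0.0007
```

Emit:
carry_out:
  targets:
    - [[1,0,0],[0,0,0]]
    - [[1,0,0],[0,0,0]]

```text
time_s: 14.85
tool_pos: [0.5913, -0.1822, 0.0213]
tool_rot: [-90.0, -0.0, 82.1]
force: [0.2, -1.0, -0.1]
grip_width: 0.0006
```

Emit:
carry_out:
  targets:
    - [[1,0,0],[0,0,0]]
    - [[1,0,0],[0,0,0]]

```text
time_s: 15.05
tool_pos: [0.5916, -0.1802, 0.0213]
tool_rot: [-90.0, -0.0, 82.1]
force: [-0.1, -1.1, -1.1]
grip_width: 0.0003
```

Emit:
carry_out:
  targets:
    - [[1,0,0],[0,0,0]]
    - [[1,0,0],[0,0,0]]

```text
time_s: 15.25
tool_pos: [0.5917, -0.1791, 0.0214]
tool_rot: [-90.0, 0.1, 82.0]
force: [-0.3, -3.6, -0.5]
grip_width: 0.0006
```

```bash
python3 meas.py 11;python3 -c "
from h import *
where()"
```

```text
scene 0.76 ctr 69.9 -23.0 35.7 286.9 0.2 y range -166.4 120.5
top 0.61 ctr 74.1 14.3 48.3 210.1 0.1 y range -90.8 119.3
t 15.45 board xy [  71.7 -178. ] z 21.4 yaw rel board 90.02 rot [-9.000e+01  5.000e-02  8.203e+01] F [-1.2 -3.6 -0.9] grip 0.0005
```

View pics/top11.png

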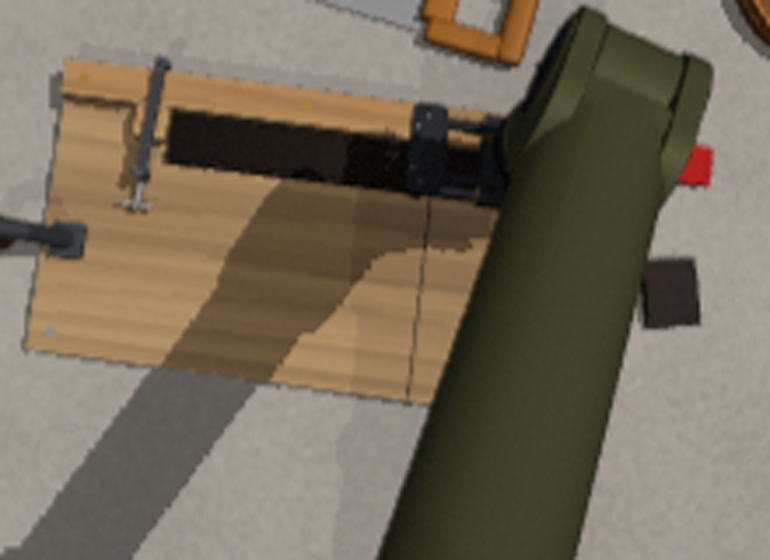

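Emit:
carry_out:
  targets:
    - [[1,0,0],[0,0,0]]
    - [[1,0,0],[0,0,0]]
    - [[0,0,0],[0,0,0]]

```text
time_s: 15.75
tool_pos: [0.5915, -0.179, 0.0215]
tool_rot: [-90.0, 0.2, 82.0]
force: [-1.2, -6.4, 0.1]
grip_width: 0.0002
```

Emit:
carry_out:
  targets:
    - [[-5,0,0],[0,0,0]]
    - [[-15,0,0],[0,0,0]]
    - [[0,-40,0],[0,0,0]]
    - [[0,-30,0],[0,0,0]]
    - [[25,0,20],[0,0,0]]
    - [[35,0,20],[0,0,0]]
    - [[35,0,15],[0,0,0]]
    - [[35,0,0],[0,0,0]]
    - [[35,0,0],[0,0,0]]
    - [[10,0,0],[0,0,0]]
    - [[0,0,0],[0,0,0]]
  jaw: 1

```text
time_s: 16.85
tool_pos: [0.5594, -0.0132, 0.0915]
tool_rot: [-90.0, -0.1, 82.3]
force: [-0.1, -0.4, 0.2]
grip_width: 0.0797
```

```bash
python3 meas.py 12;python3 -c "
from h import *
goal(25,-27,22)"
```

```text
scene 0.62 ctr 70.3 -25.6 39.8 291.3 0.1 y range -171.3 120.0
top 0.7 ctr 77.1 76.5 44.6 84.9 7.3 y range 35.2 119.7
t 17.05 board xy [ 16.9 -22.6] z 91.4 yaw rel board 89.87 rot [-9.001e+01  4.000e-02  8.188e+01] F [-0.  -0.5  1.1] grip 0.0861
goal world [ 0.566 -0.023  0.022] shift in present tool [-4.4 69.4 -8.1] in goal tool [-4.4 69.4 -8.1] turn [ 0.01 -0.13 -0.04]
```

View pics/scene12.png

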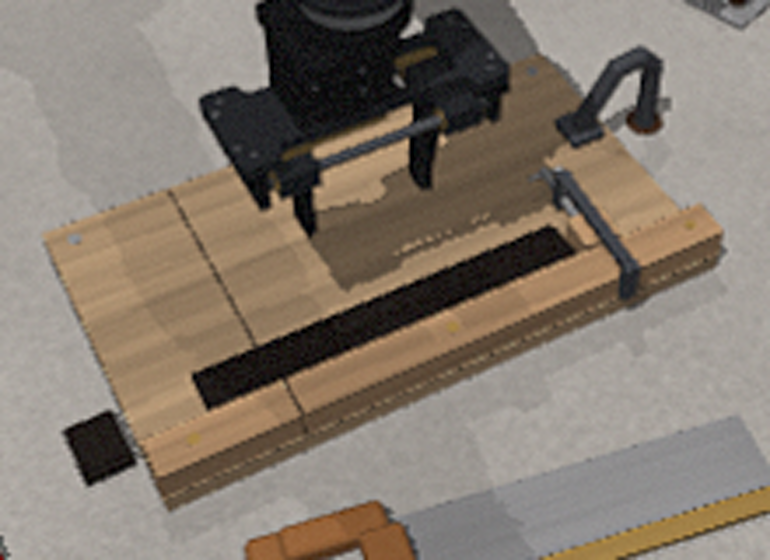

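Emit:
carry_out:
  targets:
    - [[-4,30,-5],[0,0,0]]
    - [[0,20,0],[0,0,0]]
    - [[0,13,0],[0,0,0]]
    - [[0,6,0],[0,0,0]]
    - [[0,0,-5],[0,0,0]]
    - [[0,0,-5],[0,0,0]]
    - [[0,0,-2],[0,0,0]]
    - [[0,0,-2],[0,0,0]]
    - [[0,0,-1],[0,0,0]]
    - [[0,0,-1],[0,0,0]]

```text
time_s: 18.05
tool_pos: [0.5789, -0.0219, 0.0225]
tool_rot: [-89.9, -0.0, 82.1]
force: [-1.7, 1.3, 1.3]
grip_width: 0.0874
```

Emit:
carry_out:
  targets:
    - [[0,0,-1],[0,0,0]]
    - [[0,0,-1],[0,0,0]]
    - [[0,0,-1],[0,0,0]]

```text
time_s: 18.35
tool_pos: [0.5795, -0.022, 0.0219]
tool_rot: [-89.6, -0.0, 82.0]
force: [-9.0, 2.6, 6.8]
grip_width: 0.0872
```

Emit:
carry_out:
  targets:
    - [[0,0,-1],[0,0,0]]
    - [[0,0,-1],[0,0,0]]
    - [[0,0,0],[0,0,0]]

```text
time_s: 18.65
tool_pos: [0.5795, -0.022, 0.0215]
tool_rot: [-89.4, -0.0, 82.0]
force: [-12.7, 2.2, 8.8]
grip_width: 0.0869
```

```bash
python3 meas.py 13;python3 -c "
from h import *
where()"
```

```text
scene 0.88 ctr 69.7 -24.9 290.9 38.5 89.7 y range -170.3 120.5
top 0.7 ctr 74.9 96.6 47.5 47.9 1.5 y range 73.0 120.2
t 18.85 board xy [ 37.8 -24. ] z 21.5 yaw rel board 90.01 rot [-8.940e+01 -3.000e-02  8.202e+01] F [-11.2   2.9   9. ] grip 0.0868
```

Emit:
carry_out:
  targets:
    - [[0,0,5],[0,0,0]]
    - [[0,0,10],[0,0,0]]
    - [[0,-20,15],[0,0,0]]
    - [[0,-40,15],[0,0,0]]
    - [[0,-40,15],[0,0,0]]
    - [[0,-30,15],[0,0,0]]
    - [[30,-20,10],[0,0,0]]
    - [[30,0,5],[0,0,0]]
    - [[35,0,0],[0,0,0]]
    - [[35,0,0],[0,0,0]]
    - [[35,0,0],[0,0,0]]
    - [[0,0,0],[0,0,0]]

```text
time_s: 20.05
tool_pos: [0.5177, 0.1594, 0.1724]
tool_rot: [-90.1, -0.2, 82.5]
force: [-0.5, 0.1, 0.5]
grip_width: 0.087
```

```bash
python3 meas.py 14;python3 -c "
from h import *
where()"
```

```text
scene 0.64 ctr 69.2 -24.7 291.3 35.5 89.7 y range -170.3 120.9
top 0.66 ctr 0.9 -44.0 356.5 263.9 89.7 y range -222.9 134.1
t 20.25 board xy [-47.1 139.4] z 172.4 yaw rel board 89.96 rot [-9.004e+01  2.000e-02  8.197e+01] F [ 0.7 -0.8 -0.3] grip 0.0871
```

View pics/top14.png

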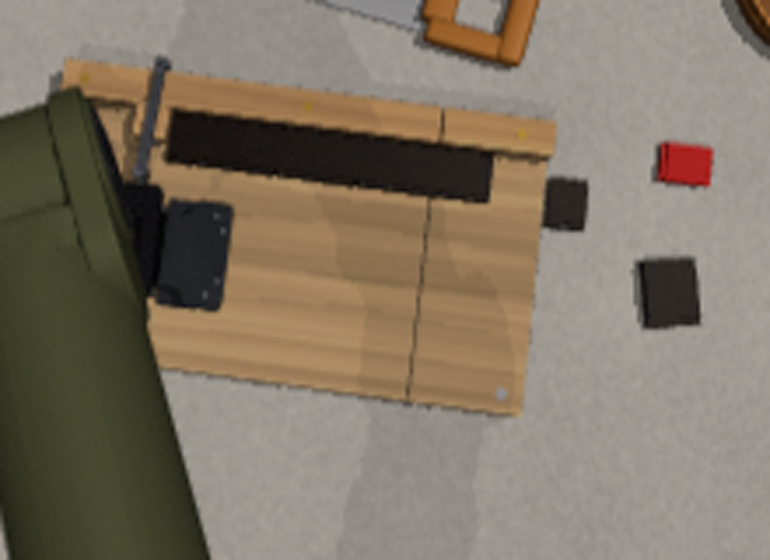

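View pics/scene14.png

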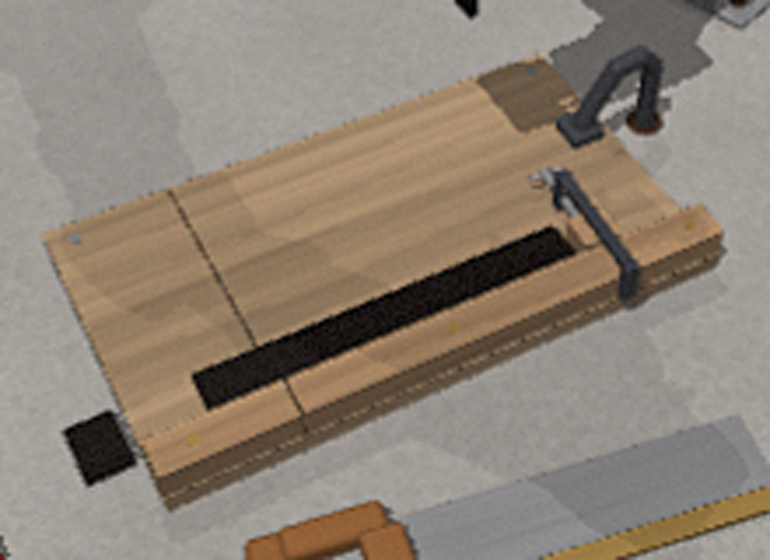

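Run:
```python
from h import *
b=np.load('board.npy')
im=env.read_camera('top')
m=(im.max(2)<60).astype(np.uint8); k,L,st,_=cv2.connectedComponentsWithStats(m)
for u,v in((345,194),(411,208)):
    l=L[v,u];print(l,st[l])
    ys,xs=np.nonzero(L==l);X=inv(b,back(cal['top'],np.c_[xs,ys],.027 if u<400 else .011))
    print(X.min(0),X.max(0),X.mean(0))
    if u<400:
        for y0 in range(-170,120,40):
            s=X[(X[:,1]>y0)&(X[:,1]<y0+40)]; print(y0,s[:,0].min().round(1),s[:,0].max().round(1))
a=im[170:215,280:400,::-1]; cv2.imwrite('pics/top15.png',cv2.resize(a,None,fx=6.5,fy=6.5,interpolation=cv2.INTER_CUBIC))
a=env.read_camera('scene')[185:260,230:380,::-1]; cv2.imwrite('pics/scene15.png',cv2.resize(a,None,fx=5.2,fy=5.2,interpolation=cv2.INTER_CUBIC))
```

```text
115 [ 297  181   95   27 1399]
[  48.32812868 -171.38448439] [ 97.87944065 119.37032499] [ 73.71759615 -25.8089228 ]
-170 49.9 96.9
-130 48.3 97.2
-90 49.4 97.2
-50 49.7 97.5
-10 50.3 97.5
30 49.9 97.9
70 50.6 97.8
110 52.4 97.8
122 [405 201  13  15 155]
[  37.88133183 -258.69969812] [  81.16372996 -223.63052143] [  59.38509876 -241.15693408]
```

View pics/top15.png

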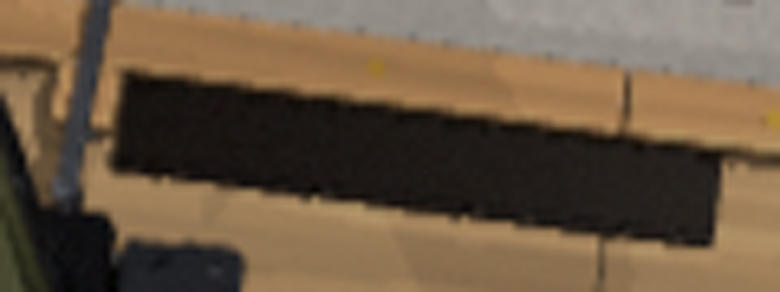

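View pics/scene15.png

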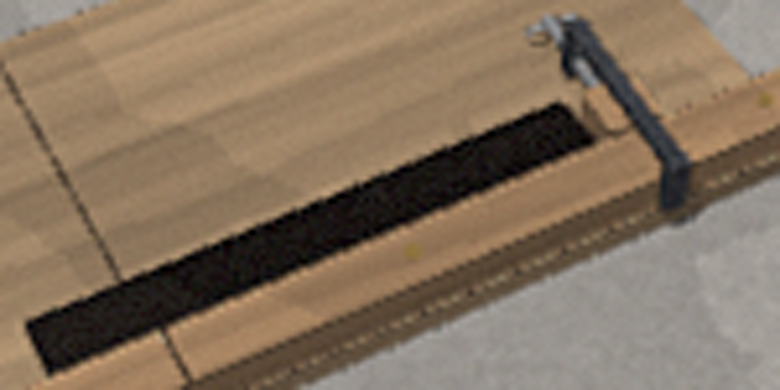

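```bash
python3 -c "
from h import *
where(); print(env.sign_off())"
```

```text
t 20.35 board xy [-47.  139.3] z 172.5 yaw rel board 89.92 rot [-9.003e+01 -1.000e-02  8.193e+01] F [0.8 0.4 1. ] grip 0.087
the job is handed in; nothing more can be done
None
```

I pushed the offcut off the right-hand end of the board and the blank against the fence and the stop, then handed the job in at 20.35 s. The hand-in gives no verdict, so the results below are my own last checks.

- **Offcut:** I pushed it with shut fingers. It lies flat on the bench, with its centre at about y = -241 mm in the board frame and its near edge at about -224 mm. That puts all of it past the board's end at -220 mm.
- **Blank, fence:** I pushed it to the fence with open fingers, slid it left to the stop, then pressed it to the fence again at about 11–13 N. In the top view its edge measures x = 96.9 mm at the right end to 97.9 mm at the left. The fence is at 98 mm and the limit is 2.5 mm.
- **Blank, stop:** At the stop the force rose to 6.4 N and the finger did not move during a further 2 mm of commanded push. The end then measured about y = 119–121 mm against a face I read at about 118 mm. I could not measure the stop's face directly to better than about 2 mm, so the force is my main evidence for contact.
- **Everything else:** I kept clear of the saw, plane and bottle, and nothing I saw suggested contact. I did not re-measure their positions at the end. The arm was clear, with the tool tip 172 mm above the bench.

**Disagreements:**
- The scene-camera corner fit of the board was up to 4 pixels off at one fence corner.
- The last network outline of the blank in the top view was wrong (it spread over the board), so I measured the dark area directly.
- The 1 mm slope along the fence is about the size of the board-fit error.

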